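# Crack open a gummed-up enclosure door for seal cleaning

## Task

I am going to clean the gummed-up seal of this control enclosure: first lay the scraper flat in the wide compartment of the grey tray and the brush flat in the narrow one, so that they are to hand, and let go of them. Then break the door of the enclosure free from its sticky seal and hold it open about two fingers wide (35 mm) at its free edge; the earth lead behind it is short, so do not let it spring open as far as a hand's width (85 mm). Finish while still holding the door there, and leave the other things on the bench where they are.

Things in the scene. Friction and masses are not known exactly. Their poses are not given: they have to be found in the camera images.
- enclosure: Grey steel control enclosure lying on its back, 200 (x) by 260 (y) mm, body 75 mm high plus a 17 mm door on top; heavy, does not move. Origin: centre of its underside, on the bench; z up; +x points from the door's free edge to the hinge side, y runs along the hinge. Three black cable glands stick out 22 mm from its +y side.
- door (a joint): Door angle (rad) about the enclosure's y axis at the hinge: 0 shut, grows as the free edge rises; 0.1 lifts that edge 20 mm, 0.175 35 mm, 0.45 87 mm. The rubber seal grips: pulled up at the handle the door takes 14-21 N over the first 8 mm, then the seal lets go suddenly. After that the door (0.7 kg) needs only 4-6 N; let go, it drops back onto the seal, 8 mm open. Locks already undone.
- door_handle (a point): Middle of the bar of the black bridge handle on the door, 28 mm from the free edge. Bar 11 mm square, 112 mm long along the enclosure's y, a leg at each end (88 mm free between). Shut: bar centre 122 mm above the bench, 24 mm clear under the bar. From the hinge axis it lies at (-172, 0, +47) mm in the door's frame. Turns with the door; when shut its axes are the enclosure's.
- door_hinge (a point): Point on the hinge axis at the middle of the far side of the enclosure, 100 mm from its centre and 75 mm above the bench; the door turns about the enclosure's y axis here.
- door_edge (a point): Middle of the lower rim of the door's free edge, 200 mm from the hinge axis; 75 mm above the bench when shut.
- tray: Grey plastic tool tray fixed on the bench, 238 (x) by 188 (y) mm, open on top; floor 3 mm thick, walls 4 mm thick and 20 mm high. Origin: centre of its underside. A divider along x makes two long compartments of 230 mm: a wide one (100 mm) on its -y side and a narrow one (76 mm) on its +y side.
- wide_slot (a point): Centre of the floor of the tray's wide compartment (230 x 100 mm), 3 mm above the bench; axes as the tray (x along the compartment). Place for the scraper.
- narrow_slot (a point): Centre of the floor of the tray's narrow compartment (230 x 76 mm), 3 mm above the bench; axes as the tray (x along the compartment). Place for the brush.
- scraper: Scraper lying flat, 200 mm long along x, 0.13 kg: dark wooden handle 26 mm wide, 18 mm thick, from x = -100 to +6 mm; flared steel blade to x = +100 mm, 86 mm wide, 2 mm thick, 8 mm above the underside. Origin: middle of its length, on the underside; z up; centre of mass x = -9 mm. Too wide for the narrow compartment. Either way round in its compartment is right.
- brush: Flat brush lying flat, 195 mm long along x, 0.07 kg: light wooden handle 24 mm wide, 14 mm thick (1 to 15 mm above its underside), from x = -100 to +5 mm; steel ferrule 42 mm wide, 16 mm thick to x = +39 mm; dark bristles 40 mm wide to x = +95 mm. Origin: near mid-length, on the underside; z up; centre of mass x = -4 mm. Either way round in its compartment is right.
- spanner: Bystander: open-ended steel spanner, 170 mm long along x, 8 mm thick, lying on the bench beyond the work. Origin: centre of its underside.
- jar: Bystander: glass jar with steel cap, 60 mm across and 75 mm high, standing on the bench. Origin: centre of its underside.
- offcut: Bystander: piece of aluminium angle, 110 mm long along x, 30 mm wide and 30 mm high, lying near the robot. Origin: centre of its underside.
Not all that is in view belongs to the job. Several things look just like the brush: the one meant starts farthest from the robot's base.

How it is judged (in metres and radians):
On the way, in this order (a step that is already met when the one before it is completed fails the run):
1. the scraper lies flat in the wide compartment and the brush flat in the narrow one, both let go, with the door still shut (x of brush in the frame of narrow_slot between -0.03 and 0.03 m and y of brush in the frame of narrow_slot between -0.024 and 0.024 m and angle between the x axis of brush and the x axis of narrow_slot, either way round below 0.35 rad and ((angle between brush's own z axis and vertical below 0.12 rad and z of brush in the frame of narrow_slot below 0.007 m) or (angle between brush's own z axis and vertical above 3.02 rad and z of brush in the frame of narrow_slot below 0.023 m)) and contact force between each of brush, scraper and the fingers below 0.2 N and contact force between each of brush, scraper and the arm below 0.2 N and linear speed of each of brush, scraper below 0.03 m/s and x of scraper in the frame of wide_slot between -0.024 and 0.024 m and y of scraper in the frame of wide_slot between -0.027 and 0.027 m and angle between the x axis of scraper and the x axis of wide_slot, either way round below 0.35 rad and ((angle between scraper's own z axis and vertical below 0.12 rad and z of scraper in the frame of wide_slot below 0.007 m) or (angle between scraper's own z axis and vertical above 3.02 rad and z of scraper in the frame of wide_slot below 0.025 m)) and value of joint door below 0.05 rad), for 0.2 s.
2. the door has broken free from its seal (opened beyond 0.06 rad) (value of joint door above 0.06 rad), for 0.2 s.
At the end, for the whole second after the job is handed in: The robot holds the door still, 0.10 to 0.275 rad open (20 to 54 mm at the free edge), with at least 1 N on it and nothing else propping it; the scraper lies flat in the wide compartment and the brush flat in the narrow one, either way round, not touched by the robot (x of brush in the frame of narrow_slot between -0.03 and 0.03 m and y of brush in the frame of narrow_slot between -0.024 and 0.024 m and angle between the x axis of brush and the x axis of narrow_slot, either way round below 0.35 rad and ((angle between brush's own z axis and vertical below 0.12 rad and z of brush in the frame of narrow_slot below 0.007 m) or (angle between brush's own z axis and vertical above 3.02 rad and z of brush in the frame of narrow_slot below 0.023 m)) and contact force between each of brush, scraper and the fingers below 0.2 N and contact force between each of brush, scraper and the arm below 0.2 N and linear speed of each of brush, scraper below 0.03 m/s and x of scraper in the frame of wide_slot between -0.024 and 0.024 m and y of scraper in the frame of wide_slot between -0.027 and 0.027 m and angle between the x axis of scraper and the x axis of wide_slot, either way round below 0.35 rad and ((angle between scraper's own z axis and vertical below 0.12 rad and z of scraper in the frame of wide_slot below 0.007 m) or (angle between scraper's own z axis and vertical above 3.02 rad and z of scraper in the frame of wide_slot below 0.025 m)) and value of joint door between 0.1 and 0.275 rad and velocity of joint door between -0.08 and 0.08 rad/s and (contact force between enclosure and the fingers above 1 N or contact force between enclosure and the arm above 1 N) and contact force between enclosure and jar below 0.1 N and contact force between enclosure and offcut below 0.1 N and contact force between enclosure and spanner below 0.1 N and contact force between enclosure and brush below 0.1 N and contact force between enclosure and scraper below 0.1 N); the arm keeps its last pose, push and grip.
It fails at once if the door springs open as far as a hand's width (beyond 0.45 rad, 87 mm at the free edge) (value of joint door above 0.45 rad).
It fails at once if a bystander (spanner, jar, offcut) is shifted by more than 30 mm (distance of any of spanner, jar, offcut from where it was at the start of the episode above 0.03 m).
It also fails if it takes over 69 s, if anything falls off the work surface, if the arm or the gripper's body presses on something with over 40 N, if the wrist force passes 120 N, or if a joint passes its speed limit or range.

## Robot

A 6-joint arm with a two-finger parallel gripper is mounted at the origin on the work surface. World frame = base frame: x ahead of the robot, y to its left, z up, the work surface at z = 0. Lengths are in mm, angles in degrees, forces in N, time in s.
With the tool pointing down it reaches from about 300 to 850 mm from the base axis. Payload 4.2 kg.
Tool frame: the origin (TCP) lies between the finger pads; the fingertips stand 8 mm ahead of it and the grasp point (between the pads) lies 11 mm behind it; x points along the fingers, y is the direction in which the jaws open and shut, and the axes are right-handed (so a half turn about x gives the same grasp; the last joint's range is limited). The gripper opens to 91 mm and grips with 3 to 60 N. Pads are 32 mm wide; open, the fingers measure 118 mm over their backs; the gripper's body (76 mm by 178 mm) begins 60 mm behind the grasp point.
Start: joints at [67.724, 18.312, 89.639, -0, 72.044, -1.146], TCP at [207.288, 536.352, 221.976] pointing down, gripper open.
Joint ranges: [-177.97, 177.97], [-48.28, 115.42], [12.27, 149.76], [-77.06, 257.06], [2.81, 150.46], [-146.56, 146.56]. Speed limits (degrees/s): [147.25, 147.25, 180, 180, 180, 180].

## Interface

Orientations are given as [roll, pitch, yaw] about the fixed x, y, z axes, in that order (R = Rz(yaw) Ry(pitch) Rx(roll)).
In Python, from workcell import env gives the robot as it stands.
- The arm moves only by the tool arm_command, never from a script. Its arguments are lists of equal length, an entry for each row: "slide": the shift along the tool's x, y, z in cm, a list of three; "turn": the turn, a rotation vector about the tool's x, y, z in rad, a list of three; "grip": the closure in counts, from 0 (fully open) to 255 (shut). A call has 1 to 20 rows; each row is the pose to reach, as a shift and turn from the pose commanded when the call began, along the tool's axes at that moment; what a row does not reach only later rows make up. A row lasts 1/12 s, in which the tool goes at most 41.7 mm and 7.16 degrees, less where a joint would pass 70% of its speed; a pose out of reach is approached as far as the arm can. A call with a gripper value outside its range is refused whole. The fingers move at their own pace and stop on an object; "newtons" is the grip in N (left out, the last holds). Time passes only in rows, so rows that repeat a pose let the fingers close. It gives the time, the measured TCP pose, the force and the opening at its end, in the units of the state.
- env.state(): the state, without advancing time (a new reading comes with each control period).
- env.grab_frame(name): name is "scene" or "top"; returns (picture, depth): 384x512x3 uint8, red, green, blue; 384x512 float32, mm along the optical axis (not along the pixel's ray), 0 where there is no reading.
- env.calibration(name): a dict with "K" (3x3 intrinsics, pixels), "camera_from_world" (4x4, takes a point from world to camera coordinates). Camera axes: x right, y up, looking along -z (the intrinsics and any distortion apply to the point x, -y, -z); pixel columns grow to the right and rows downward; lengths in mm; the calibration is good to about 2 mm. A picture is of the moment at which its call begins. calibration takes no time and is no camera call.
- env.job_done(): hands the job in, once; it reports no verdict.
Trained networks look in the newest picture that a camera, given by its name, has taken for a name from the list of things; names that differ only in an ending like _2 or _b are one class to them, and where a whole thing is asked for, a point or a joint stands for the part that bears it (a point fixed in the world has none). Each returns a list of dicts, best first, with "p" (0 to 1); they miss things now and then, are a little off and sometimes report something else, mostly with a low value. They report only what shows in the picture. A call takes as long as a camera call. They do not tell look-alikes from the thing itself.
- env.search_frame(camera, label): "point" ([x, y, z] in mm, in world coordinates, good to about 4 mm: the middle of the surface that is visible of it).
The state is a dict: "time_s": time; "qpos": joint angles; "qvel": joint speeds; "effort": joint torques, N m; "ee_pos": TCP position; "ee_rot": TCP orientation; "force": force on the tool from outside, world axes, zero at the start; "torque": the same for the moment, N m; "gripper_width": finger opening in mm.
Only numpy, scipy, OpenCV 4.12 (cv2) and the standard library are available. Lean on these libraries where they do the work, as an engineer would, in place of code of your own. Each camera call takes 0.05 s, during which the arm holds its last target.

## Working session

There is one attempt and no reset: what is moved stays moved. The work goes in short steps, Python scripts to look and compute and a tool call to move; the robot and the scene stay as the last step left them, time stands still between calls to the robot, and variables do not carry over. Pictures are saved under pics/ and viewed, and the job is handed in when it is done.

Besides the shell and the picture viewer there is one more tool, called after ">>>" by a JSON object that holds its "api" and its "payload". arm_command: Moves the arm, as the interface text tells. Its arguments: {"type":"object","properties":{"slide":{"type":"array","items":{"type":"array","items":{"type":"number"}}},"turn":{"type":"array","items":{"type":"array","items":{"type":"number"}}},"grip":{"type":"array","items":{"type":"number"}},"newtons":{"type":"number"}},"required":["slide","turn","grip"]}

```bash
ls; mkdir -p pics
cat > h.py <<'E'
from workcell import env
import numpy as np, cv2
from scipy.spatial.transform import Rotation as R
def snap(n,fn):
    p,d=env.grab_frame(n); cv2.imwrite('pics/'+fn,cv2.resize(p[:,:,::-1],(768,576))); np.save('/tmp/%s_d.npy'%n,d); np.save('/tmp/%s_p.npy'%n,p); return p,d
def cloud(n,d):
    c=env.calibration(n); K=c['K']; T=np.linalg.inv(c['camera_from_world'])
    v,u=np.mgrid[0:384,0:512]
    x=(u-K[0,2])/K[0,0]*d; y=(v-K[1,2])/K[1,1]*d
    P=np.stack([x,-y,-d,np.ones_like(d)],-1)
    return (P@T.T)[...,:3]
E
python3 - <<'E'
from h import *
print(env.state())
for n in('scene','top'):
    c=env.calibration(n); print(n,c)
    snap(n,n+'0.png')
    for l in ['enclosure','door_handle','tray','scraper','brush','spanner','jar','offcut']:
        print(l,[(np.round(r['point']),round(r['p'],2)) for r in env.search_frame(n,l)])
E
```

```text
pics
{'time_s': 0.0, 'qpos': array([ 6.77237465e+01,  1.83517825e+01,  8.97073700e+01, -1.96602136e-03,
        7.20437245e+01, -1.14692302e+00]), 'qvel': array([-0.03170958, -0.09889376, -0.00661229, -0.04955272,  0.05139706,
        0.07628631]), 'effort': array([-2.50295263e-03, -4.12467921e+01, -2.31967682e+01,  7.23969075e-02,
        4.59585583e-02, -1.28035686e-04]), 'ee_pos': array([207.10201701, 535.87260126, 221.11232458]), 'ee_rot': array([ -90.10603172,   89.89710601, -111.23475438]), 'force': array([-0.40630914,  0.05933437, -0.94460287]), 'torque': array([ 0.02197983, -0.00192084,  0.02765497]), 'gripper_width': 91.27113003055376}
scene {'K': array([[381.91049003,   0.        , 250.29067897],
       [  0.        , 381.91049003, 191.22503051],
       [  0.        ,   0.        ,   1.        ]]), 'camera_from_world': array([[-5.41767577e-01,  8.40485918e-01, -8.44478182e-03,
         2.82571177e+02],
       [-6.58685699e-01, -4.18297252e-01,  6.25428300e-01,
         2.54555633e+02],
       [ 5.22131250e-01,  3.44399232e-01,  7.80235943e-01,
        -1.55673632e+03],
    
[... 951 characters left out ...]
1.96040806e-01, -1.22952080e-03,  9.80594968e-01,
        -9.67645471e+02],
       [ 0.00000000e+00,  0.00000000e+00,  0.00000000e+00,
         1.00000000e+00]])}
enclosure [(array([570., 368.,  93.]), 0.83)]
door_handle [(array([577., 370.,  96.]), 0.78), (array([ 488., -374.,    0.]), 0.61), (array([499.,  34.,  14.]), 0.42)]
tray [(array([ 485., -379.,    2.]), 0.6)]
scraper [(array([560., -85.,  12.]), 0.82)]
brush [(array([218., 331.,  15.]), 0.94), (array([ 222., -356.,   15.]), 0.6), (array([500.,  36.,  17.]), 0.57)]
spanner [(array([ 733., -149.,    3.]), 0.54), (array([ 484., -370.,    5.]), 0.17)]
jar [(array([755.,  71.,  73.]), 0.79), (array([497.,  36.,  18.]), 0.61)]
offcut []
```

View pics/top0.png

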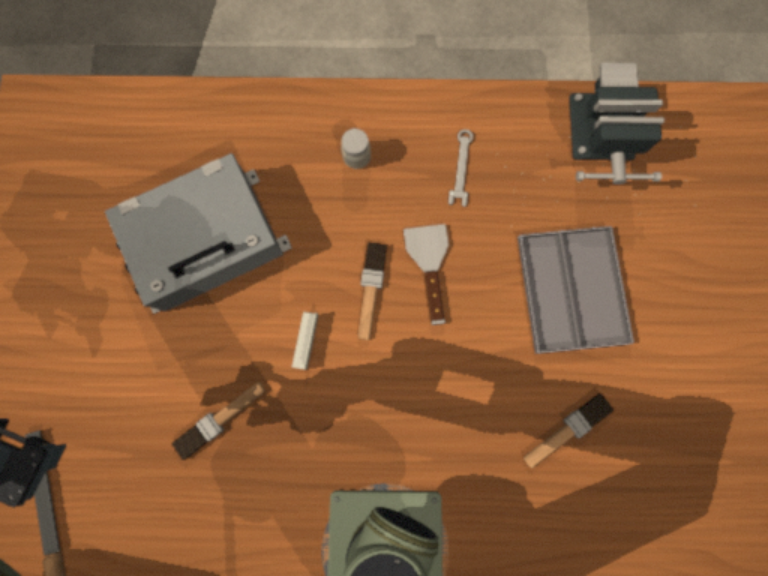

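View pics/scene0.png

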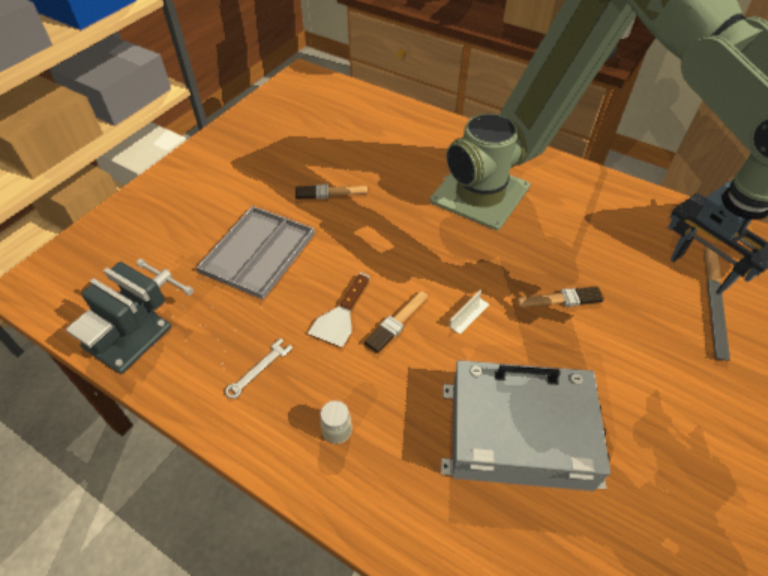

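The top view shows the enclosure at (195,230), the handle at (203,258), the target brush at (372,290), the scraper at (430,275) and the tray at (577,290). The jar is at (355,148), the spanner at (462,167) and the offcut at (305,340). Of the three brushes, the middle one is farthest from the base (about 501 mm, against 396 and 420).

```bash
cat > m.py <<'E'
from h import *
def rect(P,m,name):
    Q=P[m][:,:2].astype(np.float32); r=cv2.minAreaRect(Q); b=cv2.boxPoints(r)
    print(name,len(Q),'c',np.round(r[0],1),'size',np.round(r[1],1),'ang',round(r[2],1),'zmed',round(float(np.median(P[m][:,2])),1),'corners',np.round(b).tolist())
E
python3 - <<'E'
from m import *
for n in('top','scene'):
    d=np.load('/tmp/%s_d.npy'%n); p=np.load('/tmp/%s_p.npy'%n); P=cloud(n,d); P[d==0]=np.nan
    x,y,z=P[...,0],P[...,1],P[...,2]
    def box(a,b,c,e): return (x>a)&(x<b)&(y>c)&(y<e)
    f=box(600,660,-50,20); print(n,'bench z',np.nanmedian(z[f]),np.nanstd(z[f]))
    f=box(380,420,-100,-40);print('bench near',np.nanmedian(z[f])); f=box(450,550,-270,-230);print('bench right',np.nanmedian(z[f]))
    rect(P,box(400,600,-5,75)&(z>7)&(z<40),'brush')
    hd=box(400,600,-5,75)&(z>7)&(z<40)
    rect(P,box(430,660,-140,-45)&(z>5)&(z<40),'scraper')
    rect(P,box(350,630,-480,-260)&(z>14)&(z<40),'tray')
    rect(P,box(400,750,200,520)&(z>84)&(z<100),'door')
    rect(P,box(400,750,200,520)&(z>116)&(z<140),'bar')
    rect(P,box(690,820,30,110)&(z>60)&(z<100),'jar')
    rect(P,box(330,450,90,190)&(z>20)&(z<40),'offcut')
E
```

```text
top bench z -0.5455917514796056 2.832899263290372
bench near -0.44109110371618954
bench right -0.736819037375426
brush 631 c [488.   35.1] size [ 41.6 178.7] ang 83.0 zmed 14.4 corners [[397.0, 25.0], [574.0, 4.0], [579.0, 45.0], [402.0, 67.0]]
scraper 888 c [525.9 -91.4] size [ 92.2 191. ] ang 89.4 zmed 10.4 corners [[430.0, -137.0], [621.0, -138.0], [622.0, -46.0], [431.0, -44.0]]
tray 622 c [ 487.8 -368.9] size [238.3 189.7] ang 6.3 zmed 18.6 corners [[359.0, -288.0], [380.0, -476.0], [617.0, -450.0], [596.0, -262.0]]
door 6294 c [582.3 375.7] size [205.5 263.9] ang 27.3 zmed 91.6 corners [[430.0, 446.0], [552.0, 211.0], [734.0, 306.0], [613.0, 540.0]]
bar 195 c [518.3 342.1] size [ 12.8 110.8] ang 28.2 zmed 126.5 corners [[486.0, 388.0], [539.0, 290.0], [550.0, 296.0], [498.0, 394.0]]
jar 262 c [767.9  71.3] size [52.9 50.9] ang 0.7 zmed 74.0 corners [[741.0, 96.0], [742.0, 46.0], [795.0, 46.0], [794.0, 97.0]]
offcut 55 c [380.7 149.3] size [ 3.8 99.5] ang 80.2 zmed 29.3 corners [[331.0, 156.0], [429.0, 139.0], [430.0, 143.0], [332.0, 160.0]]
scene bench z 0.3464580576546723 3.17
[... 331 characters left out ...]
0], [647.0, -45.0]]
tray 429 c [ 490.6 -368.5] size [242.1 191.7] ang 6.8 zmed 18.3 corners [[359.0, -288.0], [382.0, -478.0], [622.0, -449.0], [600.0, -259.0]]
door 6381 c [585.9 375.9] size [206.2 264.6] ang 27.3 zmed 92.4 corners [[434.0, 446.0], [555.0, 211.0], [738.0, 306.0], [617.0, 541.0]]
bar 188 c [521.9 343.1] size [ 13.1 111.1] ang 25.9 zmed 126.7 corners [[492.0, 390.0], [540.0, 290.0], [552.0, 296.0], [504.0, 396.0]]
jar 290 c [772.2  70. ] size [53.7 50.8] ang 60.0 zmed 74.7 corners [[737.0, 59.0], [781.0, 34.0], [808.0, 81.0], [764.0, 106.0]]
offcut 56 c [382.7 149.6] size [  5.2 105.8] ang 80.0 zmed 28.7 corners [[330.0, 156.0], [434.0, 138.0], [435.0, 143.0], [331.0, 161.0]]
```

Run:
```python
from m import *
for n in('top','scene'):
    d=np.load('/tmp/%s_d.npy'%n); P=cloud(n,d); P[d==0]=np.nan
    x,y,z=P[...,0],P[...,1],P[...,2]
    for nm,(a,b,c,e),zt in (('brush',(390,610,-10,80),7),('scraper',(420,670,-145,-40),5)):
        print(n,nm)
        for xs in range(a,b,20):
            m=(x>xs)&(x<xs+20)&(y>c)&(y<e)&(z>zt)&(z<40)
            if m.sum()>3: print(xs+10,m.sum(),np.round(np.percentile(y[m],[3,50,97])),'mid',round(np.percentile(y[m],[3,97]).mean(),1),'z',round(np.median(z[m])), 'x',round(x[m].min()),round(x[m].max()))
p=np.load('/tmp/top_p.npy'); cv2.imwrite('pics/crop1.png',cv2.resize(p[130:240,220:320,::-1],None,fx=6,fy=5,interpolation=cv2.INTER_CUBIC))
```

```text
top brush
400 57 [36. 47. 57.] mid 46.4 z 13 x 391 409
420 55 [33. 45. 54.] mid 43.3 z 13 x 412 430
440 50 [30. 41. 51.] mid 40.8 z 14 x 430 450
460 56 [28. 39. 50.] mid 38.7 z 13 x 450 469
480 65 [19. 34. 49.] mid 33.9 z 14 x 471 490
500 85 [13. 34. 52.] mid 32.8 z 16 x 492 510
520 95 [13. 32. 50.] mid 31.7 z 15 x 510 530
540 81 [11. 29. 47.] mid 29.0 z 15 x 531 550
560 93 [ 8. 26. 44.] mid 26.3 z 15 x 550 570
580 20 [10. 30. 43.] mid 26.5 z 14 x 571 577
top scraper
430 64 [-108.  -96.  -82.] mid -95.1 z 17 x 422 440
450 57 [-105.  -93.  -79.] mid -92.3 z 16 x 442 460
470 61 [-103.  -90.  -78.] mid -90.4 z 17 x 460 479
490 62 [-100.  -88.  -76.] mid -87.8 z 17 x 481 500
510 55 [-97. -85. -72.] mid -84.4 z 17 x 501 519
530 79 [-101.  -80.  -59.] mid -80.1 z 9 x 521 540
550 142 [-107.  -76.  -46.] mid -76.6 z 9 x 540 560
570 152 [-114.  -80.  -40.] mid -77.3 z 9 x 560 579
590 166 [-116.  -77.  -40.] mid -78.3 z 9 x 581 600
610 111 [-113.  -83.  -43.] mid -78.3 z 9 x 600 617
670 15 [-141. -127. -123.] mid -132.0 z 8 x 662 679
scene brush
400 32 [37. 47. 58.] mid 47.2 z 14 x 391 410
420
[... 331 characters left out ...]
] mid 26.7 z 15 x 550 569
580 46 [ 8. 28. 44.] mid 26.2 z 14 x 570 582
scene scraper
430 37 [-109.  -94.  -83.] mid -96.1 z 17 x 421 440
450 39 [-102.  -92.  -79.] mid -90.8 z 17 x 440 460
470 35 [-103.  -88.  -77.] mid -90.1 z 17 x 460 479
490 43 [-98. -84. -75.] mid -86.6 z 17 x 480 500
510 41 [-96. -83. -72.] mid -84.2 z 17 x 501 520
530 58 [-99. -82. -61.] mid -79.9 z 10 x 520 540
550 85 [-107.  -77.  -48.] mid -77.8 z 10 x 540 560
570 112 [-115.  -79.  -42.] mid -78.4 z 10 x 560 580
590 115 [-115.  -77.  -41.] mid -77.9 z 10 x 580 600
610 103 [-113.  -83.  -42.] mid -77.6 z 10 x 600 620
630 7 [-136. -106.  -67.] mid -101.1 z 6 x 622 638
670 9 [-130. -126. -123.] mid -126.5 z 8 x 667 680
```

View pics/crop1.png

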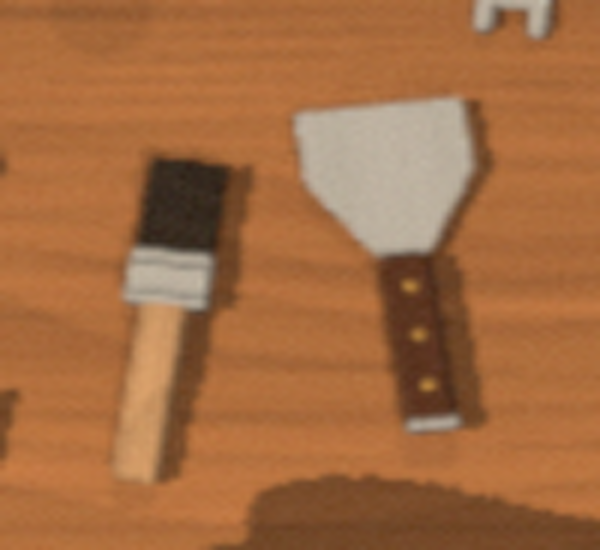

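The crop shows both tools lying with their working ends away from the robot. Next I'll check the divider and the tool axes.

Run:
```python
from m import *
for n in('top','scene'):
    d=np.load('/tmp/%s_d.npy'%n); P=cloud(n,d); P[d==0]=np.nan
    x,y,z=P[...,0],P[...,1],P[...,2]
    a=np.deg2rad(6.5); dx,dy=x-489,y+368.7
    u=dx*np.cos(a)+dy*np.sin(a); v=-dx*np.sin(a)+dy*np.cos(a)
    m=(abs(u)<90)&(abs(v)<82)&(z>13)&(z<40); print(n,'divider v',np.percentile(v[m],[10,50,90]))
    for lo in(-90,-30,30): 
        k=m&(u>lo)&(u<lo+60); print(np.median(v[k]))
    for s in (-94,94):
        k=(abs(u)<90)&(abs(v-s)<10)&(z>13)&(z<40); print(s,np.median(v[k]))
    for s in (-119,119):
        k=(abs(v)<70)&(abs(u-s)<10)&(z>13)&(z<40); print(s,np.median(u[k]))
s=env.state(); r=R.from_euler('xyz',s['ee_rot'],degrees=True); print(np.round(r.as_matrix(),3))
```

```text
top divider v [10.70464282 12.67826638 14.35353117]
13.04631521039617
12.49479879934588
12.629989680687821
-94 -90.70261934217604
94 92.76783481789309
-119 -118.35101062175298
119 114.6517290749093
scene divider v [ 8.4911449  12.89816175 14.79384984]
13.106581246716512
13.673653040043405
12.047152994597912
-94 -91.22404387313402
94 93.16670212735909
-119 -114.5783325073053
119 119.25972839923007
[[ 0.     0.36   0.933]
 [ 0.     0.933 -0.36 ]
 [-1.     0.    -0.   ]]
```

```bash
cat > plan.py <<'E'
from h import *
import json,sys
def Rt(th):  # tool down, jaw axis y at th deg
    t=np.deg2rad(th); y=np.array([np.cos(t),np.sin(t),0]); x=np.array([0,0,-1.]); z=np.cross(x,y)
    return np.stack([x,y,z],1)
def plan(p0,th0,p1,th1,rows=0):
    r0=Rt(th0); s=r0.T@(np.array(p1,float)-p0)/10; w=R.from_matrix(r0.T@Rt(th1)).as_rotvec()
    print('slide',np.round(s,2).tolist(),'turn',np.round(w,3).tolist()); return s,w
def apply(p0,th0,s,tx):
    return np.array(p0)+Rt(th0)@(np.array(s)*10), th0-np.rad2deg(tx)
E
python3 -c "
from plan import *
plan([207.288,536.352,221.976],68.87,[503,-86.6,150],-83.2)"
```

```text
slide [7.2, -47.45, 50.04] turn [2.654, 0.0, 0.0]
```

>>> {"api": "arm_command", "payload": {"slide": [[7.2, -47.45, 50.04], [7.2, -47.45, 50.04], [7.2, -47.45, 50.04], [7.2, -47.45, 50.04], [7.2, -47.45, 50.04], [7.2, -47.45, 50.04], [7.2, -47.45, 50.04], [7.2, -47.45, 50.04], [7.2, -47.45, 50.04], [7.2, -47.45, 50.04], [7.2, -47.45, 50.04], [7.2, -47.45, 50.04], [7.2, -47.45, 50.04], [7.2, -47.45, 50.04], [7.2, -47.45, 50.04], [7.2, -47.45, 50.04], [7.2, -47.45, 50.04], [7.2, -47.45, 50.04], [7.2, -47.45, 50.04], [7.2, -47.45, 50.04]], "turn": [[0.12, 0, 0], [0.24, 0, 0], [0.36, 0, 0], [0.48, 0, 0], [0.6, 0, 0], [0.72, 0, 0], [0.84, 0, 0], [0.96, 0, 0], [1.08, 0, 0], [1.2, 0, 0], [1.32, 0, 0], [1.44, 0, 0], [1.56, 0, 0], [1.68, 0, 0], [1.8, 0, 0], [1.92, 0, 0], [2.04, 0, 0], [2.16, 0, 0], [2.28, 0, 0], [2.4, 0, 0]], "grip": [0, 0, 0, 0, 0, 0, 0, 0, 0, 0, 0, 0, 0, 0, 0, 0, 0, 0, 0, 0]}}

```text
time_s: 2.57
ee_pos: [503.1, -87.5, 149.7]
ee_rot: [-56.9, 90.0, 144.0]
force: [-1.0, -0.2, 1.6]
gripper_width: 91.4
```

>>> {"api": "arm_command", "payload": {"slide": [[0, 0, 0], [0, 0, 0], [3, 0, 0], [6, 0, 0], [9, 0, 0], [11, 0, 0], [12.5, 0, 0], [13.4, 0, 0], [13.8, 0, 0], [13.8, 0, 0], [13.8, 0, 0], [13.8, 0, 0], [13.8, 0, 0], [13.8, 0, 0], [13.8, 0, 0], [13.8, 0, 0], [13.8, 0, 0], [13.8, 0, 0]], "turn": [[0.12, 0, 0], [0.254, 0, 0], [0.254, 0, 0], [0.254, 0, 0], [0.254, 0, 0], [0.254, 0, 0], [0.254, 0, 0], [0.254, 0, 0], [0.254, 0, 0], [0.254, 0, 0], [0.254, 0, 0], [0.254, 0, 0], [0.254, 0, 0], [0.254, 0, 0], [0.254, 0, 0], [0.254, 0, 0], [0.254, 0, 0], [0.254, 0, 0]], "grip": [0, 0, 0, 0, 0, 0, 0, 0, 0, 0, 255, 255, 255, 255, 255, 255, 255, 255], "newtons": 30}}

```text
time_s: 4.07
ee_pos: [503.0, -86.6, 12.0]
ee_rot: [-171.7, 90.0, 15.1]
force: [-0.3, -0.8, 0.0]
gripper_width: 40.7
```

>>> {"api": "arm_command", "payload": {"slide": [[0, 0, 0], [0, 0, 0], [0, 0, 0], [0, 0, 0], [0, 0, 0], [0, 0, 0], [0, 0, 0]], "turn": [[0, 0, 0], [0, 0, 0], [0, 0, 0], [0, 0, 0], [0, 0, 0], [0, 0, 0], [0, 0, 0]], "grip": [255, 255, 255, 255, 255, 255, 255]}}

```text
time_s: 4.65
ee_pos: [502.9, -86.6, 11.9]
ee_rot: [-31.0, 90.0, 155.8]
force: [0.2, -0.2, -0.2]
gripper_width: 25.6
```

```bash
python3 -c "
from plan import *
print(np.array(env.state()['ee_pos']),env.state()['gripper_width'],env.state()['force'])
w=np.array([493.5,-408.4]); a=np.deg2rad(6.5); g=w-18*np.array([np.cos(a),np.sin(a)]); print(g)
plan([503,-86.6,80],-83.2,[*g,80],-83.5)"
```

```text
[502.91989868 -86.63168033  11.89133841] 25.58137206950728 [ 0.21775693 -0.22864321 -0.17898031]
[ 475.6157066  -410.43765785]
slide [0.0, 31.83, 6.55] turn [0.005, 0.0, 0.0]
```

>>> {"api": "arm_command", "payload": {"slide": [[-2, 0, 0], [-5, 0, 0], [-8, 0, 0], [-8, 2, 0.4], [-8, 5, 1], [-8, 8, 1.6], [-8, 11, 2.3], [-8, 14, 2.9], [-8, 17, 3.5], [-8, 20, 4.1], [-8, 23, 4.7], [-8, 26, 5.4], [-8, 29, 6], [-8, 31, 6.4], [-8, 31.8, 6.55], [-8, 31.8, 6.55], [-8, 31.8, 6.55]], "turn": [[0, 0, 0], [0, 0, 0], [0, 0, 0], [0, 0, 0], [0, 0, 0], [0, 0, 0], [0, 0, 0], [0, 0, 0], [0, 0, 0], [0, 0, 0], [0, 0, 0], [0, 0, 0], [0, 0, 0], [0, 0, 0], [0, 0, 0], [0, 0, 0], [0, 0, 0]], "grip": [255, 255, 255, 255, 255, 255, 255, 255, 255, 255, 255, 255, 255, 255, 255, 255, 255]}}

```text
time_s: 6.07
ee_pos: [475.3, -409.1, 91.3]
ee_rot: [-69.6, 89.9, 117.2]
force: [-0.1, 0.5, -0.9]
gripper_width: 26.1
```

Run:
```python
from m import *
print(env.state()['ee_pos'],env.state()['gripper_width'])
for n in ('top','scene'):
    p,d=snap(n,n+'1.png')
    P=cloud(n,d); P[d==0]=np.nan
    x,y,z=P[...,0],P[...,1],P[...,2]
    print(n)
    for xs in range(370,610,20):
        m=(x>xs)&(x<xs+20)&(y>-470)&(y<-340)&(z>70)&(z<105)
        if m.sum()>3: print(xs+10,m.sum(),np.round(np.percentile(y[m],[3,50,97])),'z',round(np.median(z[m])), 'x',round(x[m].min()),round(x[m].max()))
```

```text
[ 475.29714608 -409.14441918   91.33078791] 26.074950209461615
top
380 11 [-413. -407. -405.] z 95 x 387 390
400 64 [-423. -410. -403.] z 96 x 390 409
420 82 [-424. -410. -401.] z 96 x 410 430
440 60 [-422. -407. -398.] z 95 x 430 447
520 11 [-399. -394. -390.] z 88 x 523 529
540 171 [-426. -392. -358.] z 88 x 531 550
560 210 [-438. -397. -357.] z 88 x 550 570
580 168 [-435. -401. -355.] z 88 x 570 588
600 4 [-436. -431. -428.] z 88 x 590 591
scene
460 9 [-388. -386. -384.] z 97 x 457 469
480 37 [-422. -411. -383.] z 97 x 470 490
500 62 [-424. -402. -383.] z 91 x 491 510
520 64 [-428. -399. -372.] z 90 x 510 530
540 95 [-437. -397. -359.] z 89 x 530 550
560 102 [-437. -394. -357.] z 89 x 550 570
580 109 [-436. -399. -355.] z 89 x 570 590
```

View pics/top1.png

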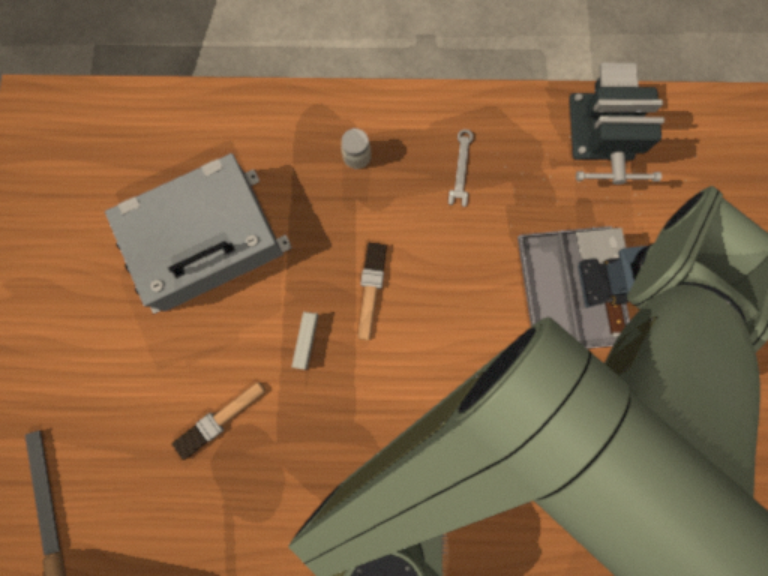

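View pics/scene1.png

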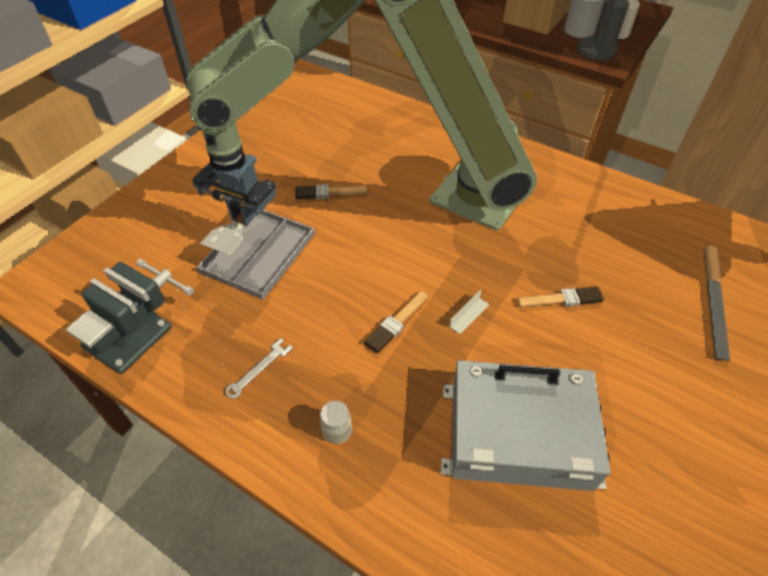

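The scraper is held straight over the wide compartment, at (600,270) in the top picture, about 4 mm off in x and in y. I'll correct that and lower it.

>>> {"api": "arm_command", "payload": {"slide": [[2, 0.44, -0.35], [4.5, 0.44, -0.35], [6, 0.44, -0.35], [7, 0.44, -0.35], [7.4, 0.44, -0.35], [7.6, 0.44, -0.35], [7.65, 0.44, -0.35], [7.65, 0.44, -0.35], [7.65, 0.44, -0.35]], "turn": [[0, 0, 0], [0, 0, 0], [0, 0, 0], [0, 0, 0], [0, 0, 0], [0, 0, 0], [0, 0, 0], [0, 0, 0], [0, 0, 0]], "grip": [255, 255, 255, 255, 255, 255, 255, 255, 255]}}

```text
time_s: 6.92
ee_pos: [480.2, -414.5, 16.5]
ee_rot: [134.1, 89.9, -39.0]
force: [-0.5, -0.7, -0.5]
gripper_width: 25.7
```

>>> {"api": "arm_command", "payload": {"slide": [[0, 0, 0], [0, 0, 0], [0, 0, 0], [0, 0, 0], [-0.5, 0, 0], [-2, 0, 0], [-5, 0, 0], [-8, 0, 0], [-8, 0, 0]], "turn": [[0, 0, 0], [0, 0, 0], [0, 0, 0], [0, 0, 0], [0, 0, 0], [0, 0, 0], [0, 0, 0], [0, 0, 0], [0, 0, 0]], "grip": [143, 143, 143, 143, 143, 143, 143, 143, 143]}}

```text
time_s: 7.67
ee_pos: [482.7, -416.8, 102.1]
ee_rot: [132.1, 89.3, -41.1]
force: [0.4, -0.8, 1.4]
gripper_width: 39.8
```

```bash
python3 -c "
from plan import *
print(env.state()['ee_pos'],env.state()['gripper_width'])
# brush origin (490,36) yaw -7.2 ; grip at x=-16
a=np.deg2rad(-7.2); g=np.array([490,36])-16*np.array([np.cos(a),np.sin(a)]); print(g)
# track commanded
p,t=np.array([207.288,536.352,221.976]),68.87
for s,w in [([7.2,-47.45,50.04],2.4),([13.8,0,0],.254),([-8,31.8,6.55],0),([7.65,.44,-.35],0),([-8,0,0],0)]:
  p,t=apply(p,t,s,w); print(p,t)
plan(p,t,[*g,95],-97.2)"
```

```text
[ 482.65639265 -416.78386145  102.1131719 ] 39.80619100418335
[474.12616478  38.00533174]
[502.99331038 -86.63177139 149.976     ] -68.63987083139756
[502.99331038 -86.63177139  11.976     ] -83.19299882772047
[ 475.64606359 -410.15360696   91.976     ] -83.19299882772047
[ 479.64290353 -414.10775295   15.476     ] -83.19299882772047
[ 479.64290353 -414.10775295   95.476     ] -83.19299882772047
slide [0.05, -44.96, -4.81] turn [0.244, 0.0, 0.0]
```

Run:
```python
from m import *
p,d=snap('scene','scene2.png'); s=env.state(); print(s['ee_pos'],s['ee_rot'],s['qvel'],s['effort'])
p=np.load('/tmp/scene_p.npy'); cv2.imwrite('pics/crop2.png',cv2.resize(p[80:210,110:230,::-1],None,fx=5,fy=4.5,interpolation=cv2.INTER_CUBIC))
```

```text
[ 481.55587568 -415.85262158   99.53401206] [132.22596268  89.5252814  -40.97436365] [-0.0543914   2.40952024  3.95617766 -0.06472716 -0.60645394 -0.10197554] [ 1.50546175e-02 -4.96120870e+01 -2.14128488e+01  7.54951173e-02
  6.57295785e-02  1.26984169e-04]
```

View pics/crop2.png

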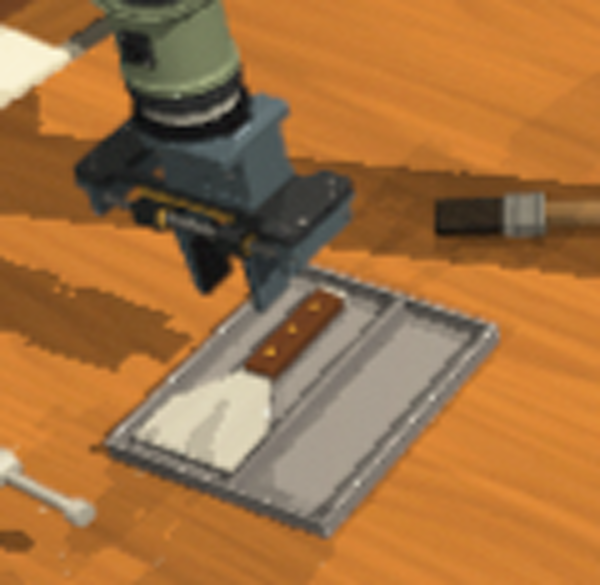

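The picture shows the scraper flat in the wide compartment and the gripper clear of it. The arm had overshot the lift and was still settling. Next is the brush.

>>> {"api": "arm_command", "payload": {"slide": [[0, -2, -0.2], [0, -5, -0.5], [0, -8, -0.9], [0, -11, -1.2], [0, -14, -1.5], [0, -17, -1.8], [0, -20, -2.1], [0, -23, -2.5], [0, -26, -2.8], [0, -29, -3.1], [0, -32, -3.4], [0, -35, -3.7], [0, -38, -4.1], [0, -41, -4.4], [0, -43.5, -4.7], [0, -44.95, -4.8], [0, -44.95, -4.8], [0, -44.95, -4.8], [0, -44.95, -4.8], [0, -44.95, -4.8]], "turn": [[0, 0, 0], [0, 0, 0], [0.05, 0, 0], [0.1, 0, 0], [0.15, 0, 0], [0.2, 0, 0], [0.244, 0, 0], [0.244, 0, 0], [0.244, 0, 0], [0.244, 0, 0], [0.244, 0, 0], [0.244, 0, 0], [0.244, 0, 0], [0.244, 0, 0], [0.244, 0, 0], [0.244, 0, 0], [0.244, 0, 0], [0.244, 0, 0], [0.244, 0, 0], [0.244, 0, 0]], "grip": [60, 60, 60, 60, 60, 60, 60, 60, 60, 60, 60, 60, 60, 60, 60, 60, 60, 60, 60, 60]}}

```text
time_s: 9.38
ee_pos: [473.9, 37.0, 95.2]
ee_rot: [28.1, 90.0, -159.2]
force: [-1.0, 0.8, -0.1]
gripper_width: 69.8
```

Commanded z is now 95.5, so I go down to 11.5 and grip.

>>> {"api": "arm_command", "payload": {"slide": [[2, 0, 0], [5, 0, 0], [7, 0, 0], [8, 0, 0], [8.4, 0, 0], [8.4, 0, 0], [8.4, 0, 0], [8.4, 0, 0], [8.4, 0, 0], [8.4, 0, 0], [8.4, 0, 0], [8.4, 0, 0], [8.4, 0, 0], [8.4, 0, 0], [8.4, 0, 0], [8.4, 0, 0], [8.4, 0, 0], [8.4, 0, 0], [8.4, 0, 0]], "turn": [[0, 0, 0], [0, 0, 0], [0, 0, 0], [0, 0, 0], [0, 0, 0], [0, 0, 0], [0, 0, 0], [0, 0, 0], [0, 0, 0], [0, 0, 0], [0, 0, 0], [0, 0, 0], [0, 0, 0], [0, 0, 0], [0, 0, 0], [0, 0, 0], [0, 0, 0], [0, 0, 0], [0, 0, 0]], "grip": [60, 60, 60, 60, 60, 60, 255, 255, 255, 255, 255, 255, 255, 255, 255, 255, 255, 255, 255], "newtons": 30}}

```text
time_s: 10.97
ee_pos: [474.5, 38.0, 12.0]
ee_rot: [-165.1, 89.9, 7.7]
force: [-0.4, 0.3, 5.2]
gripper_width: 39.9
```

```bash
python3 -c "
from plan import *
print(env.state()['ee_pos'],env.state()['gripper_width'])
p,t=apply([479.64290353,-414.10775295,95.476],-83.193,[0,-44.95,-4.8],.244)
p=p-[0,0,84]; print(p,t)
a=np.deg2rad(6.5); g=np.array([483.1,-317])-16*np.array([np.cos(a),np.sin(a)])
plan(p,t,[*g,91.5],-83.5)"
```

```text
[474.51776772  38.0064392   11.9672913 ] 39.85415377623018
[474.02743938  37.91295074  11.476     ] -97.17317020119208
slide [-8.0, 35.48, -3.78] turn [-0.239, 0.0, 0.0]
```

Run:
```python
from m import *
p,d=snap('scene','scene3.png'); s=env.state(); print(s['ee_pos'],s['force'],s['gripper_width'])
cv2.imwrite('pics/crop3.png',cv2.resize(p[130:250,200:320,::-1],None,fx=5,fy=5,interpolation=cv2.INTER_CUBIC))
p,d=snap('top','top3.png')
cv2.imwrite('pics/crop3b.png',cv2.resize(p[130:250,190:310,::-1],None,fx=5,fy=5,interpolation=cv2.INTER_CUBIC))
```

```text
[474.51978965  38.00182724  11.9568048 ] [-0.55653034  0.45283533  6.39734038] 39.994223759315084
```

View pics/crop3.png

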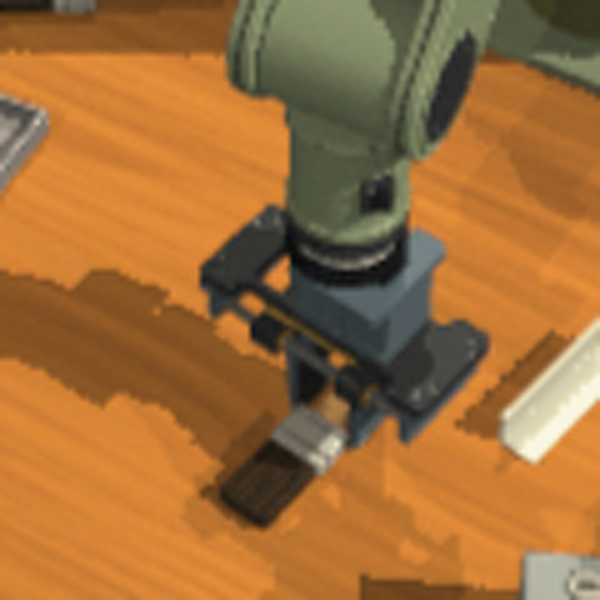

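View pics/crop3b.png

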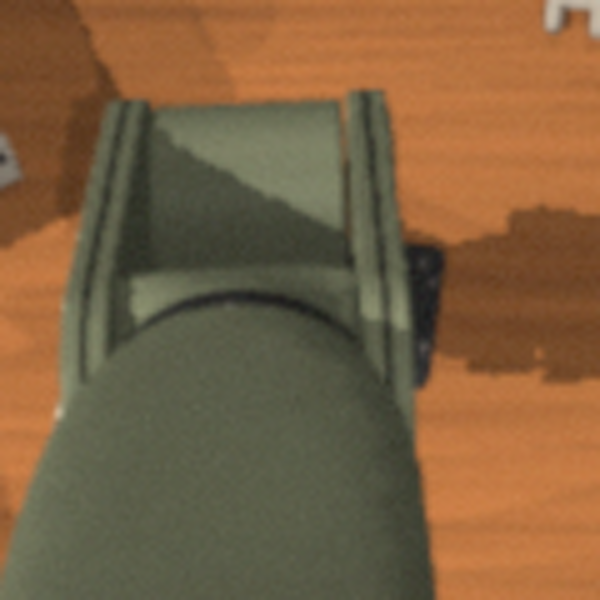

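The crop shows the jaws around the front of the handle, with the pad edges catching the wider ferrule: 40 mm opening instead of 24. I'll open, move 14 mm back along the handle and grip again.

>>> {"api": "arm_command", "payload": {"slide": [[0, 0, 0], [0, 0, 0], [0, 0, 0], [0, 0, 0], [0, 0, 0.4], [0, 0, 1], [0, 0, 1.4], [0, 0, 1.4], [0, 0, 1.4], [0, 0, 1.4], [0, 0, 1.4], [0, 0, 1.4], [0, 0, 1.4], [0, 0, 1.4], [0, 0, 1.4], [0, 0, 1.4], [0, 0, 1.4], [0, 0, 1.4]], "turn": [[0, 0, 0], [0, 0, 0], [0, 0, 0], [0, 0, 0], [0, 0, 0], [0, 0, 0], [0, 0, 0], [0, 0, 0], [0, 0, 0], [0, 0, 0], [0, 0, 0], [0, 0, 0], [0, 0, 0], [0, 0, 0], [0, 0, 0], [0, 0, 0], [0, 0, 0], [0, 0, 0]], "grip": [87, 87, 87, 87, 87, 87, 87, 87, 255, 255, 255, 255, 255, 255, 255, 255, 255, 255]}}

```text
time_s: 12.57
ee_pos: [460.2, 39.7, 11.4]
ee_rot: [-150.8, 90.0, 22.0]
force: [0.6, -0.4, -1.1]
gripper_width: 23.7
```

```bash
python3 -c "
from plan import *
p,t=apply([474.027,37.913,11.476],-97.173,[0,0,1.4],0); print(p)
a=np.deg2rad(6.5); g=np.array([483.1,-317])-28*np.array([np.cos(a),np.sin(a)]); print(g)
plan(p,t,[*g,91.5],-83.5)"
```

```text
[460.13656886  39.66111975  11.476     ]
[ 455.27998804 -320.16968999]
slide [-8.0, 35.76, -4.01] turn [-0.239, 0.0, 0.0]
```

>>> {"api": "arm_command", "payload": {"slide": [[-2, 0, 0], [-5, 0, 0], [-7.3, 0, 0], [-8, 2, -0.2], [-8, 5, -0.6], [-8, 8, -0.9], [-8, 11, -1.2], [-8, 14, -1.6], [-8, 17, -1.9], [-8, 20, -2.3], [-8, 23, -2.6], [-8, 26, -2.9], [-8, 29, -3.3], [-8, 32, -3.6], [-8, 34.5, -3.9], [-8, 35.75, -4], [-8, 35.75, -4], [-8, 35.75, -4], [-8, 35.75, -4], [-8, 35.75, -4]], "turn": [[0, 0, 0], [0, 0, 0], [0, 0, 0], [0, 0, 0], [-0.05, 0, 0], [-0.1, 0, 0], [-0.15, 0, 0], [-0.2, 0, 0], [-0.239, 0, 0], [-0.239, 0, 0], [-0.239, 0, 0], [-0.239, 0, 0], [-0.239, 0, 0], [-0.239, 0, 0], [-0.239, 0, 0], [-0.239, 0, 0], [-0.239, 0, 0], [-0.239, 0, 0], [-0.239, 0, 0], [-0.239, 0, 0]], "grip": [255, 255, 255, 255, 255, 255, 255, 255, 255, 255, 255, 255, 255, 255, 255, 255, 255, 255, 255, 255]}}

```text
time_s: 14.23
ee_pos: [455.0, -318.4, 91.3]
ee_rot: [-62.3, 89.9, 124.3]
force: [0.9, 0.6, -0.4]
gripper_width: 23.6
```

Run:
```python
from m import *
print(env.state()['ee_pos'],env.state()['gripper_width'])
for n in ('top','scene'):
    p,d=snap(n,n+'4.png')
    P=cloud(n,d); P[d==0]=np.nan
    x,y,z=P[...,0],P[...,1],P[...,2]
    print(n)
    for xs in range(350,610,20):
        m=(x>xs)&(x<xs+20)&(y>-375)&(y<-260)&(z>65)&(z<102)
        if m.sum()>3: print(xs+10,m.sum(),np.round(np.percentile(y[m],[3,50,97])),'z',round(np.median(z[m])), 'x',round(x[m].min()),round(x[m].max()))
cv2.imwrite('pics/crop4.png',cv2.resize(np.load('/tmp/scene_p.npy')[80:210,110:230,::-1],None,fx=5,fy=4.5,interpolation=cv2.INTER_CUBIC))
```

```text
[ 455.03840087 -318.42329541   91.30986575] 23.639005649172205
top
380 29 [-327. -319. -313.] z 92 x 378 389
400 22 [-325. -314. -311.] z 92 x 391 408
420 10 [-312. -310. -308.] z 89 x 410 427
500 26 [-311. -294. -289.] z 94 x 501 510
520 87 [-322. -303. -289.] z 94 x 512 530
540 105 [-324. -305. -287.] z 94 x 530 550
560 100 [-322. -302. -285.] z 94 x 550 570
580 5 [-322. -314. -296.] z 92 x 570 571
scene
440 7 [-325. -297. -295.] z 98 x 439 449
460 34 [-330. -321. -294.] z 96 x 450 470
480 49 [-332. -308. -292.] z 94 x 470 490
500 58 [-330. -306. -290.] z 95 x 490 510
520 61 [-328. -306. -289.] z 95 x 510 530
540 54 [-324. -302. -287.] z 94 x 530 550
560 61 [-322. -301. -284.] z 95 x 550 570
580 31 [-321. -304. -284.] z 92 x 571 577
```

View pics/top4.png

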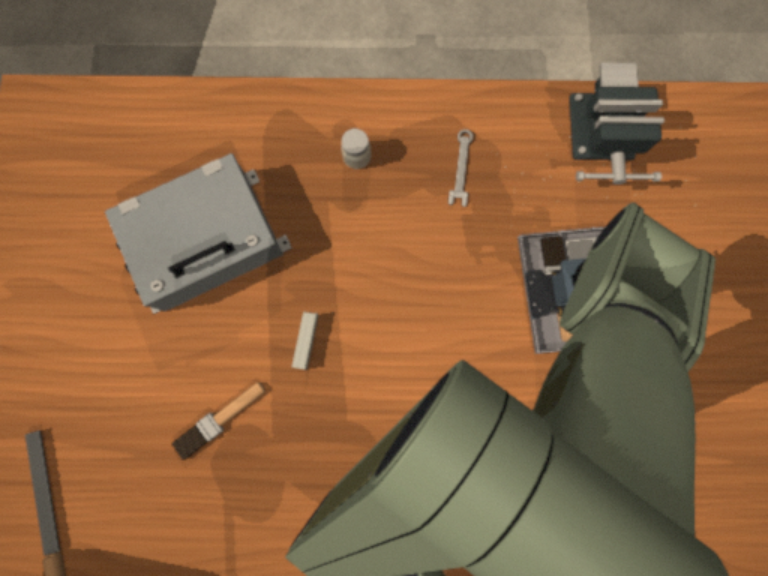

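View pics/crop4.png

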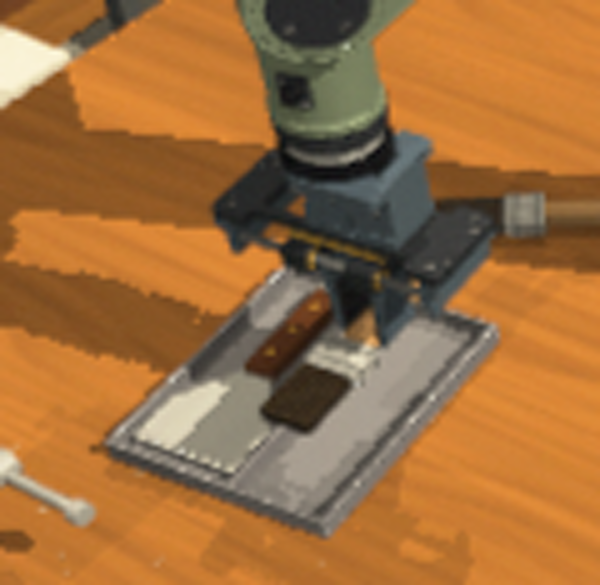

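The top picture shows the brush over the narrow compartment, with the bristles at (552,250). It is about 5 mm off, so I'll correct and lower it.

>>> {"api": "arm_command", "payload": {"slide": [[1, 0.54, -0.34], [3, 0.54, -0.34], [5, 0.54, -0.34], [6.4, 0.54, -0.34], [7.2, 0.54, -0.34], [7.6, 0.54, -0.34], [7.65, 0.54, -0.34], [7.65, 0.54, -0.34], [7.65, 0.54, -0.34], [7.65, 0.54, -0.34]], "turn": [[0, 0, 0], [0, 0, 0], [0, 0, 0], [0, 0, 0], [0, 0, 0], [0, 0, 0], [0, 0, 0], [0, 0, 0], [0, 0, 0], [0, 0, 0]], "grip": [255, 255, 255, 255, 255, 255, 255, 255, 255, 255]}}

```text
time_s: 15.17
ee_pos: [459.5, -325.2, 15.3]
ee_rot: [142.5, 89.9, -31.0]
force: [-0.0, -0.2, -0.7]
gripper_width: 23.7
```

>>> {"api": "arm_command", "payload": {"slide": [[0, 0, 0], [0, 0, 0], [0, 0, 0], [0, 0, 0], [0, 0, 0], [-0.5, 0, 0], [-1.5, 0, 0], [-4, 0, 0], [-7, 0, 0], [-10, 0, 0], [-12, 0, 0], [-13, 0, 0]], "turn": [[0, 0, 0], [0, 0, 0], [0, 0, 0], [0, 0, 0], [0, 0, 0], [0, 0, 0], [0, 0, 0], [0, 0, 0], [0, 0, 0], [0, 0, 0], [0, 0, 0], [0, 0, 0]], "grip": [154, 154, 154, 154, 154, 154, 154, 154, 154, 154, 154, 154]}}

```text
time_s: 16.17
ee_pos: [460.6, -326.0, 149.2]
ee_rot: [138.0, 89.6, -35.5]
force: [0.5, -0.4, 0.5]
gripper_width: 36.6
```

```bash
python3 -c "
from plan import *
print(env.state()['ee_pos'])
p,t=apply([460.137,39.661,11.476],-97.173,[-8,35.75,-4],-.239);print(p,t)
p,t=apply(p,t,[7.65,.54,-.34],0);p,t=apply(p,t,[-13,0,0],0);print(p,t)
plan(p,t,[540,100,230],-10); plan(p,t,[450,250,230],27.3)"
```

```text
[ 460.56495722 -326.0325352   149.16318841]
[ 455.18445958 -320.03570883   91.476     ] -83.47930869637332
[ 459.17569956 -325.01466489  144.976     ] -83.47930869637332
slide [-8.5, -41.31, -12.86] turn [-1.282, 0.0, 0.0]
slide [-8.5, -57.23, -5.62] turn [-1.933, -0.0, -0.0]
```

```bash
python3 -c "
from plan import *
p,t=np.array([459.176,-325.015,144.976]),-83.479
plan(p,t,[520,342.6,190],27.3)"
```

```text
slide [-4.5, -65.64, -13.62] turn [-1.933, -0.0, -0.0]
```

>>> {"api": "arm_command", "payload": {"slide": [[-4.5, -2, 0], [-4.5, -5, -1], [-4.5, -9, -1.9], [-4.5, -13, -2.7], [-4.5, -17, -3.5], [-4.5, -21, -4.4], [-4.5, -25, -5.2], [-4.5, -29, -6], [-4.5, -33, -6.8], [-4.5, -37, -7.7], [-4.5, -41, -8.5], [-4.5, -45, -9.3], [-4.5, -49, -10.2], [-4.5, -53, -11], [-4.5, -57, -11.8], [-4.5, -60, -12.5], [-4.5, -63, -13.1], [-4.5, -65, -13.5], [-4.5, -65.64, -13.62], [-4.5, -65.64, -13.62]], "turn": [[0, 0, 0], [-0.11, 0, 0], [-0.22, 0, 0], [-0.33, 0, 0], [-0.44, 0, 0], [-0.55, 0, 0], [-0.66, 0, 0], [-0.77, 0, 0], [-0.88, 0, 0], [-0.99, 0, 0], [-1.1, 0, 0], [-1.21, 0, 0], [-1.32, 0, 0], [-1.43, 0, 0], [-1.54, 0, 0], [-1.65, 0, 0], [-1.76, 0, 0], [-1.87, 0, 0], [-1.933, 0, 0], [-1.933, 0, 0]], "grip": [120, 120, 120, 120, 120, 120, 120, 120, 120, 120, 120, 120, 120, 120, 120, 120, 120, 120, 120, 120]}}

```text
time_s: 17.83
ee_pos: [519.5, 344.4, 189.2]
ee_rot: [-109.0, 89.9, -171.6]
force: [-0.8, -0.9, 1.6]
gripper_width: 48.5
```

Run:
```python
from m import *
print(env.state()['ee_pos'],env.state()['gripper_width'])
for n in ('top','scene'):
    p,d=snap(n,n+'5.png')
    P=cloud(n,d); P[d==0]=np.nan
    x,y,z=P[...,0],P[...,1],P[...,2]
    a=np.deg2rad(6.5); dx,dy=x-489,y+368.7
    u=dx*np.cos(a)+dy*np.sin(a); v=-dx*np.sin(a)+dy*np.cos(a)
    Q=np.stack([u,v,z],-1)
    for nm,(lo,hi,zt) in dict(scraper=(-87,9,9),brush=(17,87,9)).items():
        m=(abs(u)<112)&(v>lo)&(v<hi)&(z>zt)&(z<35)
        # largest comp
        c,lab,st,_=cv2.connectedComponentsWithStats(m.astype(np.uint8)); k=1+np.argmax(st[1:,4]); m=lab==k
        rect(Q,m,n+' '+nm); print(np.percentile(z[m],[5,50,95]))
    rect(P,(x>400)&(x<650)&(y>220)&(y<480)&(z>116)&(z<135),'bar')
```

```text
[519.47476285 344.39809118 189.20014191] 48.54049134789975
top scraper 1020 c [ -2.3 -43.8] size [200.5  87. ] ang 1.2 zmed 13.4 corners [[-103.0, -2.0], [-102.0, -89.0], [99.0, -85.0], [97.0, 2.0]]
[ 9.88576803 13.37142329 21.41871576]
top brush 707 c [-4.1 48.7] size [ 42.1 193.4] ang 89.7 zmed 17.1 corners [[-101.0, 28.0], [92.0, 27.0], [93.0, 69.0], [-101.0, 70.0]]
[12.5120783  17.10165481 20.40184918]
bar 99 c [530.3 318.1] size [11.1 57.3] ang 28.2 zmed 125.9 corners [[512.0, 341.0], [539.0, 290.0], [549.0, 295.0], [522.0, 346.0]]
scene scraper 543 c [ -1.5 -31.4] size [ 96.6 212.3] ang 85.2 zmed 13.7 corners [[-111.0, -71.0], [100.0, -88.0], [108.0, 8.0], [-103.0, 26.0]]
[10.17966611 13.74411414 21.94947183]
scene brush 381 c [ 0.2 49.8] size [ 43.8 196.6] ang 88.1 zmed 17.3 corners [[-99.0, 31.0], [98.0, 25.0], [99.0, 68.0], [-97.0, 75.0]]
[11.76168204 17.2606946  21.51094234]
bar 161 c [523.5 343.6] size [ 11.3 110.4] ang 26.9 zmed 126.8 corners [[493.0, 390.0], [543.0, 292.0], [554.0, 297.0], [504.0, 395.0]]
```

View pics/top5.png

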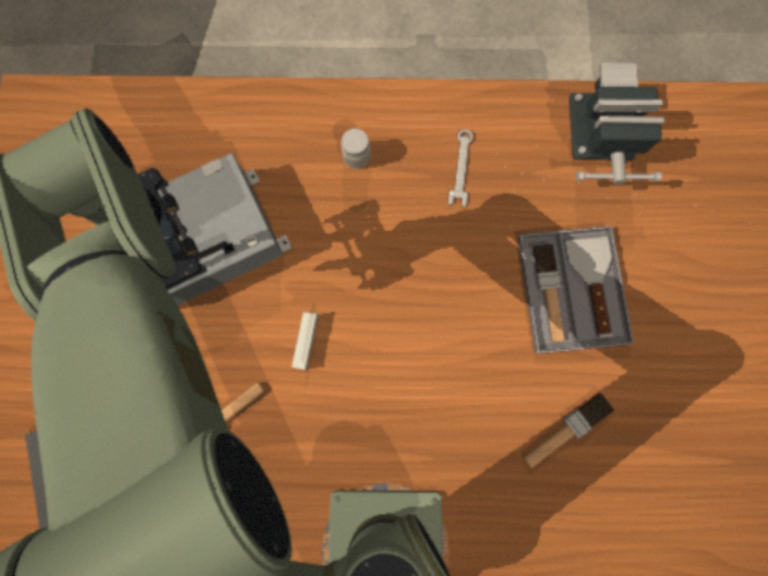

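View pics/scene5.png

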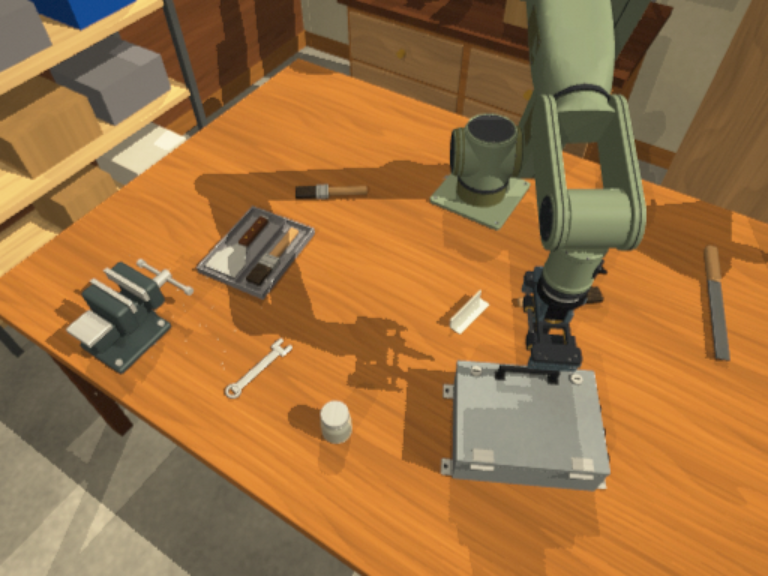

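The pictures show both tools flat in their compartments (top view: brush at (550,290), scraper at (597,280)). The jaws stand over the handle with the bar between the fingers. Now down to z 108 to close on it.

>>> {"api": "arm_command", "payload": {"slide": [[1.5, 0, 0], [4, 0, 0], [6.2, 0, 0], [7.5, 0, 0], [8.1, 0, 0], [8.2, 0, 0], [8.2, 0, 0], [8.2, 0, 0], [8.2, 0, 0]], "turn": [[0, 0, 0], [0, 0, 0], [0, 0, 0], [0, 0, 0], [0, 0, 0], [0, 0, 0], [0, 0, 0], [0, 0, 0], [0, 0, 0]], "grip": [120, 120, 120, 120, 120, 120, 120, 120, 120]}}

```text
time_s: 18.68
ee_pos: [520.7, 342.8, 109.3]
ee_rot: [95.5, 89.9, 32.7]
force: [-0.1, 0.2, 0.2]
gripper_width: 48.1
```

>>> {"api": "arm_command", "payload": {"slide": [[0, 0, 0], [0, 0, 0], [0, 0, 0], [0, 0, 0], [0, 0, 0], [0, 0, 0], [0, 0, 0], [0, 0, 0], [0, 0, 0], [0, 0, 0], [0, 0, 0], [0, 0, 0]], "turn": [[0, 0, 0], [0, 0, 0], [0, 0, 0], [0, 0, 0], [0, 0, 0], [0, 0, 0], [0, 0, 0], [0, 0, 0], [0, 0, 0], [0, 0, 0], [0, 0, 0], [0, 0, 0]], "grip": [255, 255, 255, 255, 255, 255, 255, 255, 255, 255, 255, 255], "newtons": 50}}

```text
time_s: 19.68
ee_pos: [519.6, 342.5, 108.0]
ee_rot: [-96.9, 90.0, -159.7]
force: [-3.0, -1.4, 2.8]
gripper_width: 10.3
```

The bar is gripped (10.3 mm opening). I lift slowly along the door's arc, turning the tool with it.

>>> {"api": "arm_command", "payload": {"slide": [[-0.17, 0.03, 0], [-0.34, 0.07, 0], [-0.51, 0.11, 0], [-0.69, 0.15, 0], [-0.86, 0.19, 0], [-1.03, 0.23, 0], [-1.2, 0.27, 0], [-1.36, 0.32, 0], [-1.36, 0.32, 0], [-1.36, 0.32, 0], [-1.36, 0.32, 0]], "turn": [[0, 0, -0.01], [0, 0, -0.02], [0, 0, -0.03], [0, 0, -0.04], [0, 0, -0.05], [0, 0, -0.06], [0, 0, -0.07], [0, 0, -0.08], [0, 0, -0.08], [0, 0, -0.08], [0, 0, -0.08]], "grip": [255, 255, 255, 255, 255, 255, 255, 255, 255, 255, 255]}}

```text
time_s: 20.6
ee_pos: [522.5, 343.9, 121.9]
ee_rot: [-90.1, 85.4, -152.8]
force: [-4.6, -1.2, -2.6]
gripper_width: 10.5
```

>>> {"api": "arm_command", "payload": {"slide": [[-0.17, 0.03, 0], [-0.34, 0.07, 0], [-0.51, 0.11, 0], [-0.69, 0.15, 0], [-0.86, 0.19, 0], [-1.03, 0.23, 0], [-1.2, 0.27, 0], [-1.36, 0.32, 0], [-1.53, 0.37, 0], [-1.7, 0.41, 0], [-1.7, 0.41, 0], [-1.7, 0.41, 0], [-1.7, 0.41, 0], [-1.7, 0.41, 0]], "turn": [[0, 0, -0.01], [0, 0, -0.02], [0, 0, -0.03], [0, 0, -0.04], [0, 0, -0.05], [0, 0, -0.06], [0, 0, -0.07], [0, 0, -0.08], [0, 0, -0.09], [0, 0, -0.1], [0, 0, -0.1], [0, 0, -0.1], [0, 0, -0.1], [0, 0, -0.1]], "grip": [255, 255, 255, 255, 255, 255, 255, 255, 255, 255, 255, 255, 255, 255]}}

```text
time_s: 21.77
ee_pos: [527.4, 346.5, 138.6]
ee_rot: [-90.0, 79.6, -152.8]
force: [-6.1, -2.2, -0.7]
gripper_width: 10.5
```

Run:
```python
from m import *
s=env.state(); print(s['ee_pos'],s['ee_rot'],s['force'],s['gripper_width'],s['qvel'])
for n in ('scene','top'):
    p,d=snap(n,n+'6.png'); P=cloud(n,d); P[d==0]=np.nan
    a=np.deg2rad(27.3); dx,dy=P[...,0]-584,P[...,1]-375.8
    u=dx*np.cos(a)+dy*np.sin(a); v=-dx*np.sin(a)+dy*np.cos(a); z=P[...,2]
    for lo in range(-100,100,25):
        m=(u>lo)&(u<lo+25)&(abs(v)<125)&(z>82)&(z<90+ (100-lo)*.3)
        m&=(abs(v)>70)
        if m.sum()>5: print(n,lo+12,m.sum(),round(float(np.median(z[m])),1))
    m=(u>-110)&(u<70)&(abs(v)>70)&(abs(v)<120)&(z>88)&(z<150)
    f=np.polyfit(u[m],z[m],1);r=abs(z-np.polyval(f,u)); m&=r<6;f=np.polyfit(u[m],z[m],1); print('angle',np.arctan(-f[0]))
    m=(u>70)&(u<92)
s=np.load('/tmp/scene_p.npy'); cv2.imwrite('pics/crop6.png',cv2.resize(s[170:340,270:430,::-1],None,fx=4,fy=3.5,interpolation=cv2.INTER_CUBIC))
```

```text
[527.42049679 346.48737842 138.60578477] [ -90.03794654   79.62372843 -152.76380258] [-6.11778039 -2.17758357 -0.69946112] 10.541918735503009 [-0.00115697  0.04692971  0.07697759  0.06478347  0.02122719 -0.01977075]
scene -88 239 126.7
scene -63 343 123.1
scene -38 337 118.2
scene -13 362 113.4
scene 12 387 108.9
scene 37 387 104.1
scene 62 400 99.5
scene 87 318 95.2
angle 0.18588604866296365
top -88 197 125.9
top -63 162 122.0
top -38 157 116.8
top -13 161 112.5
top 12 153 107.6
top 37 149 102.9
top 62 140 98.8
top 87 131 94.5
angle 0.1845888489865516
```

View pics/crop6.png

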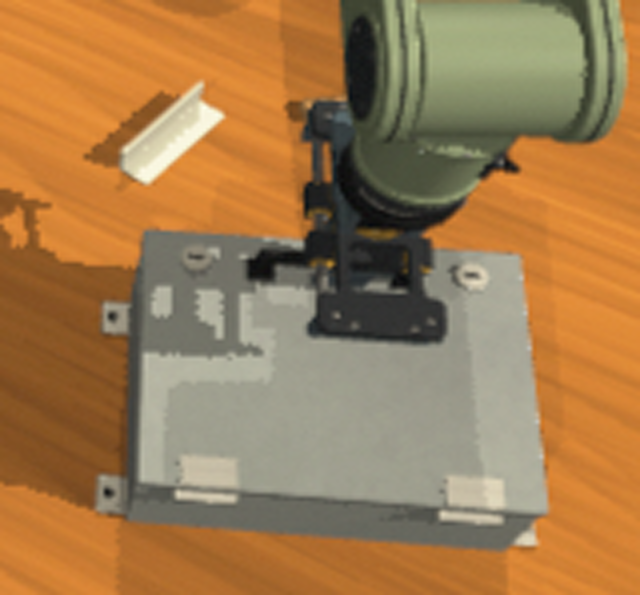

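View pics/top6.png

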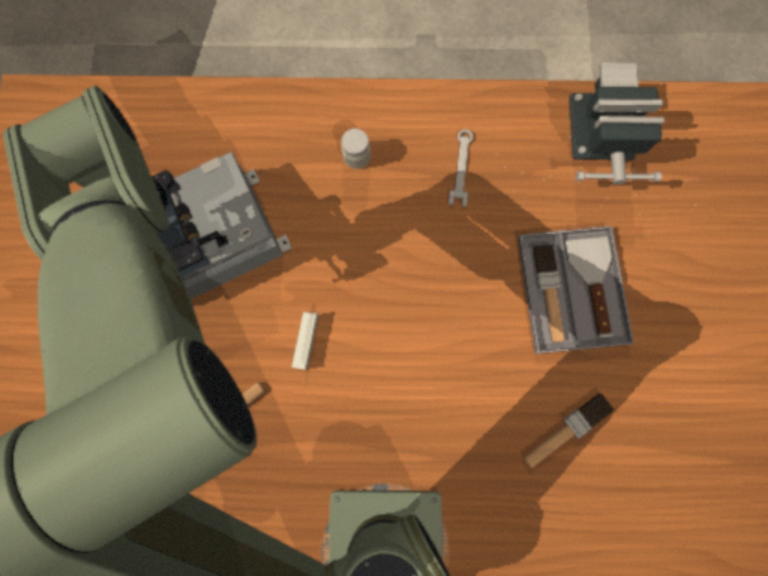

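The door is open at 0.185 rad in both cameras and still, the tools lie in the tray, and the bystanders are where they were. I'm handing it in.

```bash
python3 -c "
from h import *
print(env.job_done()); s=env.state(); print(s['time_s'],s['ee_pos'],s['force'],s['gripper_width'])"
```

```text
the job is handed in; nothing more can be done
None
the job is handed in; nothing more can be done
```

The job is handed in at about 22 s of the 69 s allowed. The scraper lies flat in the wide compartment, the brush flat in the narrow one, and the arm is holding the door open by its handle. No verdict was reported.

- **Tools:** My depth check after release put the scraper about 2 mm and 4 mm off its compartment's centre, and the brush about 3–4 mm off, both nearly straight. The scene camera's outline of the scraper was 9 mm off sideways. I took this for wall points mixed in, because the top camera and both pictures showed it well placed.
- **Brush grip:** My first grip on the brush caught the wider metal ferrule (40 mm opening instead of 24). I reopened, moved 14 mm back along the handle and gripped again.
- **Door:** I gripped the handle bar and lifted it slowly along the door's arc. Both cameras measured 0.185 rad, about 37 mm at the free edge, with the joints still. The force sensor showed about 6.5 N, mostly sideways. The vertical part was only 0.7 N, less than the 4–6 N expected, so I relied on the camera angle.
- **Bystanders:** The jar, spanner and offcut looked unmoved in the last pictures; I did not measure them again.

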